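# Discard broken cuttlebones through the sprung flap

### The job

Clear the two broken cuttlebone pieces off the steel sorting deck into its discard chute, then pull the chute's bail handle and hold the sprung flap open until both pieces have dropped into the hidden waste bin. Then let the flap spring fully shut, and leave the two whole cuttlebones lying where they are.

Things in the scene. Friction and masses are not known exactly. Their poses are not given: they have to be found in the camera images.
- station: White sorting cabinet with a flat steel deck, fixed to the bench. Origin on the bench under the middle of the edge between deck and chute; x across, y along the deck towards the chute, z up. Deck 215 mm high, x -129 to 129, y -330 to 0 mm; 6 mm thick rims stand 14 mm above it on three sides, none at the chute edge. White plates flank the chute, 231 mm high (209 from y 124 to 260).
- chute_lip (a point): Middle of the steel chute's lower lip. The chute is as wide as the deck and falls straight at 45 degrees from the deck edge (y 0, height 215 mm) to this lip (y 100, height 115 mm), where the shut flap closes the slot. A piece pushed over the deck edge slides down by itself and is stopped by the flap. Axes as the station's.
- bin_mid (a point): Middle of the hidden waste bin's floor, 14 mm above the bench (x 0, y 180 mm in the station's frame). The bin fills the closed cabinet behind and under the chute, y 2 to 254 mm; its flat hood behind the flap is 177 mm above the bench. A piece that has dropped in lies well below the lip. Axes as the station's.
- flap (a joint): Sprung steel flap, 252 mm wide, 72 mm tall: 0 rad hangs shut, 1.05 is fully open. Hinged at its top along the station's x (y 100, height 190 mm). Its lower edge swings inward (+y), so the bail handle above the hinge, rigid with it, swings to the deck (-y). The spring shuts it when let go; the handle pulls back with 2 N shut, 5 N open. From 0.8 rad both pieces can slide through together.
- bail_mid (a point): Middle of the bail handle's black grip: a bar 13 mm thick, 130 mm long, along the station's x, on two legs 210 mm apart, 100 mm from the hinge, free all round. With the flap shut it leans 0.25 rad back over the hood; at flap angle a this point is at y = 100 - 100 sin(a - 0.25), height 190 + 100 cos(a - 0.25) mm in the station's frame (shut: y 125, height 287).
- broken_head: Broken cuttlebone, head half: chalky white, flat underneath, domed above, 85 mm long, 54 mm wide, 19 mm thick, about 30 g, lying on the deck; broad and rounded at one end, snapped off across at the other. Origin in the middle of its length and width, on its underside; x along its length to the rounded end, z up.
- broken_tail: Broken cuttlebone, tail half: as the other but tapering to a narrow blunt end, 90 mm long, 54 mm wide, 19 mm thick, about 30 g, lying on the deck. Origin in the middle of its length and width, on its underside; x along its length to the broad snapped end, z up.
- whole_a: Whole cuttlebone: a full chalky white oval 140 mm long, 50 mm wide, 18 mm thick, lying lengthwise on the deck in line with the broken pieces, in the middle or to one side. Origin in the middle of its underside; x along its length. Must stay within 3 cm of where it lies.
- whole_b: Whole cuttlebone: a full chalky white oval 144 mm long, 50 mm wide, 18 mm thick, lying across the deck near the end far from the chute. Origin in the middle of its underside; x along its length. Must stay within 3 cm of where it lies.

How it is judged:
By the outcome, as a careful person would: the job done as asked, in the order asked, and still so for the second after the job is handed in, with the robot touching nothing.
It also fails if it takes over 48 s, if anything falls off the work surface, if the arm or the gripper's body presses on something with over 40 N, if the wrist force passes 120 N, or if a joint passes its speed limit or range.

### The arm

A 6-joint arm with a two-finger parallel gripper is mounted at the origin on the work surface. World frame = base frame: x ahead of the robot, y to its left, z up, the work surface at z = 0. Lengths are in mm, angles in rad, forces in N, time in s.
With the tool pointing down it reaches from about 275 to 750 mm from the base axis. Payload 10.2 kg.
Tool frame: the origin (TCP) lies midway between the tips of the shut fingers; the grasp point (between the pads) lies 19 mm behind it; z points along the fingers, y is the direction in which the jaws open and shut (so a half turn about z gives the same grasp; the last joint's range is limited). The gripper opens to 85 mm and grips with 20 to 120 N. Pads are 22 mm wide; open, the fingers measure 114 mm over their backs; the gripper's body (76 mm by 85 mm) begins 54 mm behind the grasp point. The pads swing forward as they close: fully open they stand 13 mm farther back than shut.
Start: joints at [1.049, 0.313, 1.498, -0, 1.331, -0.223], TCP at [154.559, 501.74, 231.294] pointing down, gripper open.
Joint ranges: [-2.94, 2.94], [-0.97, 2.17], [0.19, 2.56], [-1.23, 4.37], [0.02, 3.11], [-2.88, 2.88]. Speed limits (rad/s): [2.39, 2.39, 3.01, 3.14, 3.14, 3.14].

### API

Orientations are given as a unit quaternion [w, x, y, z].
In Python, from rig import ctrl, capture, calibration, order gives the robot as it stands.
- The arm moves only by the tool jog_arm, never from a script. Its argument "rows" is a list that holds one entry, the list of rows, each a list of 6 numbers: the shift along the tool's x, y, z as a fraction of full scale, then the turn, a rotation vector about the tool's x, y, z as a fraction of full scale. In form: [[[x, y, z, ax, ay, az], ...]]. A call has 1 to 8 rows; each row is the pose to reach, as a shift and turn from the pose commanded when the call began, along the tool's axes at that moment; what a row does not reach only later rows make up. Full scale, the value 1, is 0.15 m for a shift and pi/2 rad for a turn. A row lasts 1/12 s, in which the tool goes at most 41.7 mm and 7.16 degrees, less where a joint would pass 70% of its speed; a pose out of reach is approached as far as the arm can. A call with a number of a shift or a turn outside -1 to 1 is refused whole. A call with a gripper value outside its range is refused whole. "jaw" is the gripper command: -1 is fully open, 1 is shut, values between are in proportion, set as the call begins (left out, the last holds). The fingers move at their own pace and stop on an object; "grip_force" is the grip in N (left out, the last holds). Time passes only in rows, so rows that repeat a pose let the fingers close. It gives the time, the measured TCP pose, the force and the opening at its end, in the units of the state.
- ctrl.sense(): the state, without advancing time (a new reading comes with each control period).
- capture(name): name is "side" or "top" or "wrist"; returns the picture (384x512x3 uint8, red, green, blue); there is no depth.
- calibration(name): a dict with "fov_y" (degrees; the focal length in pixels is half the picture's height over the tangent of half this angle, whatever the lens; pixels are square), "cx", "cy" (the principal point, pixels), "view" (4x4, takes a point from world to camera coordinates); the wrist camera has in their place "mount" (4x4, takes a point from camera to tool coordinates, whose origin is the TCP and whose axes are the flange's). Camera axes: x right, y down, z forward; pixel columns grow to the right and rows downward; lengths in mm; the calibration is good to about 2 mm. A picture is of the moment at which its call begins: read the wrist's pose just before it. calibration takes no time and is no camera call.
- order.finish_job(): hands the job in, once; it reports no verdict.
The state is a dict: "time_s": time; "joints": joint angles; "dq": joint speeds; "tau": joint torques, N m; "eef_pos": TCP position; "ee_rot": TCP orientation; "force": force on the tool from outside, world axes, zero at the start; "wrist_torque": the same for the moment, N m; "grip_width": opening from 0.0 (shut) to 1.0 (fully open).
Only numpy, scipy, OpenCV 4.12 (cv2) and the standard library are available. Lean on these libraries where they do the work, as an engineer would, in place of code of your own. Each camera call takes 0.05 s, during which the arm holds its last target.

## Working session

There is one attempt and no reset: what is moved stays moved. The work goes in short steps, Python scripts to look and compute and a tool call to move; the robot and the scene stay as the last step left them, time stands still between calls to the robot, and variables do not carry over. Pictures are saved under pics/ and viewed, and the job is handed in when it is done.

Besides the shell and the picture viewer there is one more tool, called after "Emit:" in YAML: its name, and indented under it one key for each argument. jog_arm: Moves the arm, as the interface text tells. Shift numbers are shares of 0.15 m and turn numbers shares of pi/2 rad, none past 1 either way. Its arguments: {"type":"object","properties":{"rows":{"type":"array","items":{"type":"array","items":{"type":"array","items":{"type":"number"}}}},"jaw":{"type":"number"},"grip_force":{"type":"number"}},"required":["rows"]}

```bash
mkdir -p pics; ls; python3 - <<'E'
from rig import ctrl,capture,calibration,order
import cv2
print(ctrl.sense())
for n in("side","top","wrist"):
    print(n,calibration(n)); 
    cv2.imwrite(f"pics/{n}0.png",capture(n)[:,:,::-1])
E
```

```text
pics
{'time_s': 0.0, 'joints': array([ 1.04859805e+00,  3.13438514e-01,  1.49845136e+00,  2.54334588e-05,
        1.33096371e+00, -2.23408361e-01]), 'dq': array([-0.00093247,  0.00110033,  0.00177101,  0.00051692,  0.0002795 ,
       -0.00208973]), 'tau': array([ 7.09784690e-04, -4.12262928e+01, -2.59747428e+01, -8.44736428e-05,
        4.07206520e-03,  2.18090906e-05]), 'eef_pos': array([154.42167486, 501.51183669, 230.73556934]), 'ee_rot': array([-2.41136115e-04,  1.48842820e-01,  9.88860666e-01, -5.82662090e-04]), 'force': array([0.12323688, 0.7657759 , 0.13257573]), 'wrist_torque': array([-0.00286004,  0.0067851 , -0.04400131]), 'grip_width': 0.9996876563283669}
side {'fov_y': 50.14258904941721, 'cx': 258.99075019035206, 'cy': 187.44470957284648, 'view': array([[-7.12543899e-01, -7.01598020e-01,  6.43508154e-03,
         4.31377388e+02],
       [-6.68693556e-01,  6.76291964e-01, -3.08995319e-01,
         4.22566731e+02],
       [ 2.12438511e-01, -2.24475827e-01, -9.51041788e-01,
         9.62586729e+02],
       [ 0.00000000e+00,  0.00000000e+00,  0.00000000e+00,
         1.000000
[... 182 characters left out ...]
+01],
       [-9.83891338e-01, -3.28156476e-02, -1.75729815e-01,
         6.11793201e+02],
       [ 1.76424748e-01, -1.96187527e-02, -9.84118597e-01,
         1.27844789e+03],
       [ 0.00000000e+00,  0.00000000e+00,  0.00000000e+00,
         1.00000000e+00]])}
wrist {'fov_y': 60.87045308588349, 'cx': 250.07261860580306, 'cy': 191.93265033752354, 'mount': array([[-2.08621122e-04, -9.61933058e-01, -2.73285105e-01,
         6.94964451e+01],
       [ 9.99999809e-01, -3.59691894e-04,  5.02692752e-04,
        -2.64731140e-01],
       [-5.81855213e-04, -2.73284948e-01,  9.61932949e-01,
        -1.43134094e+02],
       [ 0.00000000e+00,  0.00000000e+00,  0.00000000e+00,
         1.00000000e+00]])}
```

View pics/side0.png

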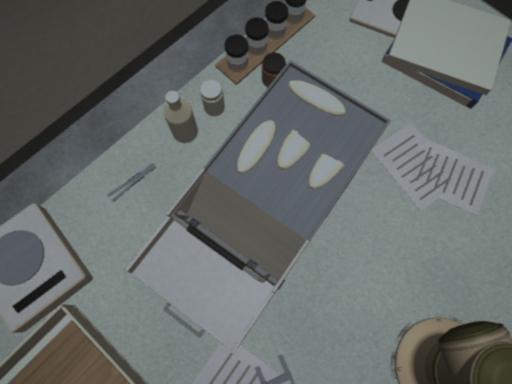

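View pics/top0.png

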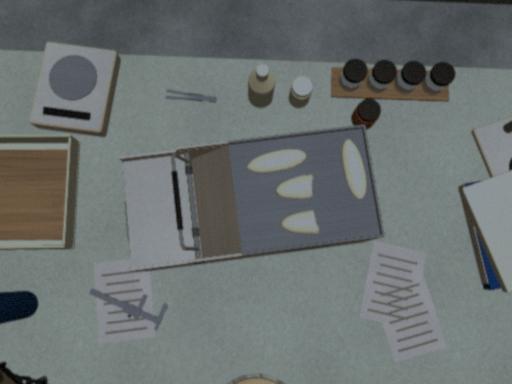

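View pics/wrist0.png

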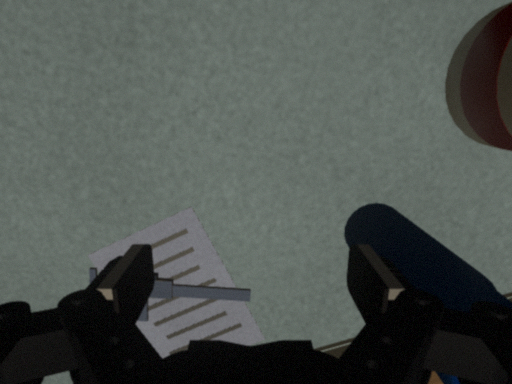

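Top view: the deck spans roughly (230,145) to (381,235), with the chute to the left. The handle is at (177,200). Whole_a is at (276,161) and whole_b at (354,168). The broken pieces are at (297,187) and (301,222).

```bash
cat > h.py <<'E'
import numpy as np,cv2
from rig import ctrl,capture,calibration,order
def cast(n,uv,z):
    c=calibration(n);f=192/np.tan(np.radians(c['fov_y']/2));V=c['view'];R=V[:3,:3];o=-R.T@V[:3,3]
    d=R.T@np.array([(uv[0]-c['cx'])/f,(uv[1]-c['cy'])/f,1]);return o+d*(z-o[2])/d[2]
def proj(n,p):
    c=calibration(n);f=192/np.tan(np.radians(c['fov_y']/2));V=c['view'];q=V[:3,:3]@p+V[:3,3]
    return q[:2]/q[2]*f+[c['cx'],c['cy']]
E
python3 - <<'E'
from h import *
for n in("top","side"):
    im=cv2.imread(f"pics/{n}0.png");hsv=cv2.cvtColor(im,cv2.COLOR_BGR2HSV)
    # deck corners guess
    m=((im.min(2)>120)).astype(np.uint8)*255
    print(n, im[187,297] if n=="top" else im[148,292], im[210,150])
    cs,_=cv2.findContours(m,cv2.RETR_EXTERNAL,cv2.CHAIN_APPROX_NONE)
    for c in cs:
        a=cv2.contourArea(c)
        if 150<a<3000:
            (x,y),(w,h),ang=cv2.minAreaRect(c);p=cast(n,(x,y),224)
            print(a,(round(x),round(y)),round(w),round(h),round(ang),p.round())
    cv2.imwrite(f"pics/m_{n}.png",cv2.resize(m,None,fx=1.5,fy=1.5))
    cv2.imwrite(f"pics/z_{n}.png",cv2.resize(im[110:280,110:400],None,fx=2.75,fy=2.75,interpolation=cv2.INTER_CUBIC) if n=="top" else cv2.resize(im[50:350,110:400],None,fx=2,fy=2,interpolation=cv2.INTER_CUBIC))
E
```

```text
top [154 147 138] [142 138 132]
188.0 (199, 360) 45 29 73 [188. 132. 224.]
267.5 (169, 359) 42 20 77 [190. 198. 224.]
302.0 (32, 243) 8 63 86 [431. 523. 224.]
465.0 (300, 223) 20 33 79 [495. -83. 224.]
244.0 (419, 207) 23 51 87 [ 543. -362.  224.]
509.5 (295, 187) 20 35 83 [580. -72. 224.]
574.0 (184, 202) 87 10 84 [536. 185. 224.]
727.5 (276, 160) 17 58 79 [643. -26. 224.]
752.5 (354, 168) 58 17 77 [ 629. -210.  224.]
274.0 (35, 146) 9 69 86 [657. 540. 224.]
484.0 (273, 124) 25 81 66 [731. -16. 224.]
454.5 (329, 110) 35 39 79 [ 770. -149.  224.]
2894.0 (140, 135) 89 148 64 [693. 297. 224.]
296.5 (302, 84) 20 20 49 [833. -85. 224.]
side [164 156 148] [131 133 123]
626.0 (66, 346) 75 132 90 [607. 512. 224.]
596.5 (324, 172) 23 36 34 [495. -82. 224.]
637.5 (291, 150) 23 37 39 [579. -69. 224.]
893.5 (255, 145) 20 59 34 [642. -23. 224.]
784.5 (317, 96) 63 17 27 [ 628. -208.  224.]
```

View pics/z_top.png

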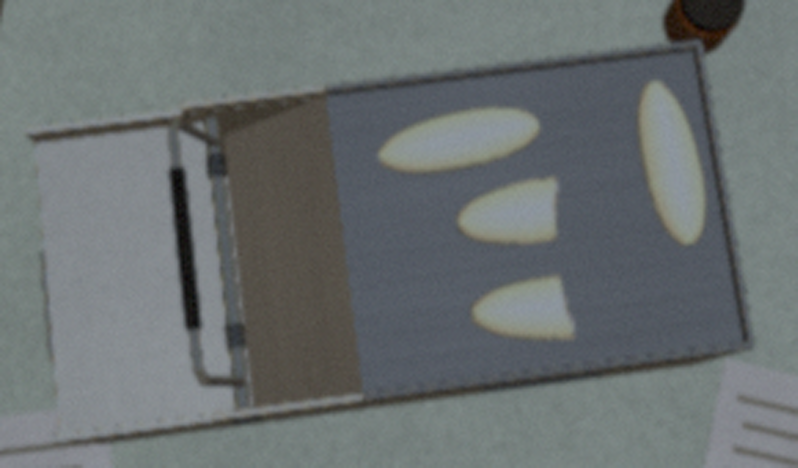

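View pics/z_side.png

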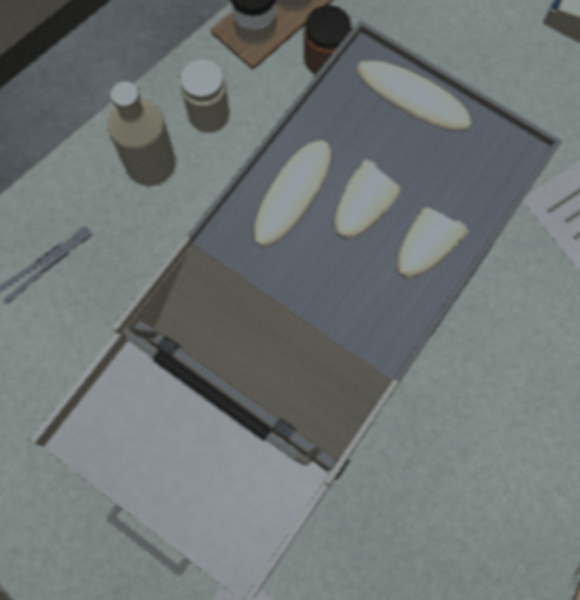

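```bash
cat >> h.py <<'E'
def load():
    d=np.load('st.npz');return d['o'],d['ex'],d['ey']
E
python3 - <<'E'
from h import *
E=[cast("top",(110+x/2.75,110+y/2.75),z) for x,y,z in((328,92,215),(362,398,215),(700,45,229),(747,345,229))]
for e in E: print(e.round(1))
S=[cast("side",(110+x/2,50+y/2),z) for x,y,z in((192,245,215),(392,378,215),(362,26,229),(555,142,229))]
for e in S: print('s',e.round(1))
# side-rim and chute edges; widths
for A in(E,S):
    print(np.linalg.norm(A[0]-A[1]),np.linalg.norm(A[2]-A[3]),np.linalg.norm((A[0]+A[1]-A[2]-A[3])[:2]/2))
# station frame: x axis, y axis
P=[(a+b)[:2]/2 for a,b in zip(E,S)]
ey=(P[0]+P[1]-P[2]-P[3]);ey/=np.linalg.norm(ey);
ex=np.array([ey[1],-ey[0]])
m=(P[0]+P[1])/2; m2=(P[2]+P[3])/2+ey*333; print('mid',m,m2, 'ey',ey,'ex',ex, (P[0]-P[1])/np.linalg.norm(P[0]-P[1]))
o=(m+m2)/2
np.savez('st.npz',o=o,ex=ex,ey=ey)
for n in("top","side"):
    im=cv2.imread(f"pics/{n}0.png")
    m=((im.min(2)>120)).astype(np.uint8)*255
    cs,_=cv2.findContours(m,cv2.RETR_EXTERNAL,cv2.CHAIN_APPROX_NONE)
    for c in cs:
        if not 300<cv2.contourArea(c)<1000: continue
        q=np.array([cast(n,p[0],220)[:2] for p in c])-o
        s=np.c_[q@ex,q@ey]
        if abs(s[:,0].mean())<129 and -330<s[:,1].mean()<0: print(n,'x',s[:,0].min().round(),s[:,0].max().round(),'y',s[:,1].min().round(),s[:,1].max().round())
    for p in [(0,125,287),(65,125,287),(-65,125,287)]:
        w=np.r_[o+ex*p[0]+ey*p[1],p[2]];print(n,'bail',w.round(),proj(n,w).round())
E
```

```text
[681.3  86.7 215. ]
[419.6  48.  215. ]
[ 731.1 -234.4  229. ]
[ 472.5 -271.6  229. ]
s [675.   93.4 215. ]
s [424.7  48.8 215. ]
s [ 727.2 -227.2  229. ]
s [ 473.8 -268.5  229. ]
264.5417336335073 261.2622669314722 324.3823814576169
254.23789517300872 256.7039859060496 322.9803583598403
mid [550.1343855   69.21799733] [548.66597913  78.42026184] ey [-0.15757657  0.98750677] ex [0.98750677 0.15757657] [0.98705469 0.16038401]
top x -100.0 -53.0 y -186.0 -108.0
top x -16.0 32.0 y -191.0 -107.0
top x 56.0 99.0 y -183.0 -45.0
top x -35.0 105.0 y -316.0 -274.0
top bail [530. 197. 287.] [175. 201.]
top bail [594. 207. 287.] [172. 172.]
top bail [466. 187. 287.] [178. 230.]
side x -102.0 -52.0 y -188.0 -106.0
side x -18.0 33.0 y -192.0 -105.0
side x 54.0 100.0 y -181.0 -45.0
side x -38.0 106.0 y -316.0 -271.0
side bail [530. 197. 287.] [214. 249.]
side bail [594. 207. 287.] [187. 229.]
side bail [466. 187. 287.] [243. 269.]
```

```bash
cat >> h.py <<'E'
from scipy.spatial.transform import Rotation as Ro
def st(x,y,z):
    o,ex,ey=load();return np.r_[o+ex*x+ey*y,z]
def inst(w):
    o,ex,ey=load();q=np.array(w[:2])-o;return np.array([q@ex,q@ey,w[2]])
def go(w,s=None):
    s=s or ctrl.sense();q=s['ee_rot'];R=Ro.from_quat([q[1],q[2],q[3],q[0]])
    o,ex,ey=load();T=Ro.from_matrix(np.c_[np.r_[ey,0],np.r_[ex,0],[0,0,-1]])
    d=R.inv().apply(np.array(w)-s['eef_pos'])/150;r=(R.inv()*T).as_rotvec()/(np.pi/2)
    print('t',round(s['time_s'],2),'st',inst(s['eef_pos']).round(1),'F',s['force'].round(1),'shift',d.round(3),'turn',r.round(3))
E
python3 - <<'E'
from h import *
for x,y in((567,308),(556,211)):
    print(inst(cast("top",(110+x/2.75,110+y/2.75),220)))
print(st(-77,-222,219))
go(st(-77,-222,340)); 
E
```

```text
[ -79.97324209 -185.45132659  220.        ]
[   3.24993307 -188.47303961  220.        ]
[ 508.34415838 -157.54076949  219.        ]
t 0.15 st [-322.6  484.6  230.9] F [-0.1 -0.8 -0.4] shift [-3.548 -3.505 -0.725] turn [-0.001  0.     0.709]
```

Emit:
jog_arm:
  rows:
    - [[-0.2,-0.2,-0.3,0,0,0.1],[-0.4,-0.4,-0.6,0,0,0.2],[-0.6,-0.6,-0.73,0,0,0.3],[-0.8,-0.8,-0.73,0,0,0.4],[-1,-1,-0.73,0,0,0.5],[-1,-1,-0.73,0,0,0.6],[-1,-1,-0.73,0,0,0.71],[-1,-1,-0.73,0,0,0.71]]
  jaw: 0.4
  grip_force: 30

```text
time_s: 0.82
eef_pos: [254.9, 312.7, 341.2]
ee_rot: [0.0, 0.609, 0.793, 0.0]
force: [-0.6, 0.2, 0.3]
grip_width: 0.3
```

```bash
python3 -c "
from h import *
go(st(-79,-222,340)); s=ctrl.sense();print(s['joints'].round(2),s['grip_width'])"
```

```text
t 0.82 st [-253.2  282.3  341.2] F [-0.6  0.2  0.3] shift [-3.464  0.809  0.008] turn [ 0.001 -0.     0.066]
[ 0.59 -0.03  1.61 -0.    1.56  0.33] 0.29953306737836555
```

Emit:
jog_arm:
  rows:
    - [[-0.2,0.1,0,0,0,0.066],[-0.45,0.2,0,0,0,0.066],[-0.7,0.3,0,0,0,0.066],[-0.9,0.35,0,0,0,0.066],[-1,0.4,0,0,0,0.066]]

```text
time_s: 1.23
eef_pos: [352.9, 183.3, 340.6]
ee_rot: [0.0, 0.646, 0.763, -0.0]
force: [-0.4, 0.0, 0.1]
grip_width: 0.297
```

Emit:
jog_arm:
  rows:
    - [[-0.25,0.1,0,0,0,0],[-0.5,0.2,0,0,0,0],[-0.75,0.3,0,0,0,0],[-1,0.36,0,0,0,0],[-1,0.36,0,0,0,0]]

```text
time_s: 1.65
eef_pos: [432.0, 42.1, 339.8]
ee_rot: [-0.0, 0.647, 0.762, -0.001]
force: [0.1, 0.0, 0.6]
grip_width: 0.303
```

```bash
python3 -c "
from h import *
go(st(-79,-222,340)); s=ctrl.sense();print(s['joints'].round(2),s['grip_width'])"
```

```text
t 1.65 st [-120.9  -12.8  339.8] F [0.1 0.  0.6] shift [-1.396  0.274 -0.   ] turn [-0.001  0.001  0.003]
[-0.17  0.05  1.54 -0.    1.56 -0.34] 0.3029608469931099
```

Emit:
jog_arm:
  rows:
    - [[-0.25,0.1,0,0,0,0],[-0.5,0.2,0,0,0,0],[-0.75,0.28,0,0,0,0],[-1,0.28,0,0,0,0],[-1,0.28,0,0,0,0]]

```text
time_s: 2.07
eef_pos: [497.4, -98.7, 339.3]
ee_rot: [-0.001, 0.647, 0.762, -0.001]
force: [-0.0, -0.1, 0.4]
grip_width: 0.298
```

Emit:
jog_arm:
  rows:
    - [[-0.2,0,0,0,0,0],[-0.4,0,0.0,0,0,0],[-0.4,0,0.25,0,0,0],[-0.4,0,0.5,0,0,0],[-0.4,0,0.6,0,0,0],[-0.4,0,0.6,0,0,0],[-0.4,0,0.6,0,0,0]]

```text
time_s: 2.65
eef_pos: [506.8, -152.6, 251.2]
ee_rot: [-0.0, 0.645, 0.764, -0.0]
force: [0.3, 0.2, 0.5]
grip_width: 0.299
```

```bash
python3 -c "
from h import *
go(st(-79,-222,219)); s=ctrl.sense();print(s['joints'].round(2),s['grip_width'])
cv2.imwrite('pics/w1.png',capture('wrist')[:,:,::-1])
cv2.imwrite('pics/s1.png',capture('side')[:,:,::-1])"
```

```text
t 2.65 st [ -77.7 -216.9  251.2] F [0.3 0.2 0.5] shift [-0.034 -0.009  0.214] turn [-0.    -0.     0.007]
[-0.51  0.31  1.45  0.    1.38 -0.68] 0.2987042156529162
```

View pics/w1.png

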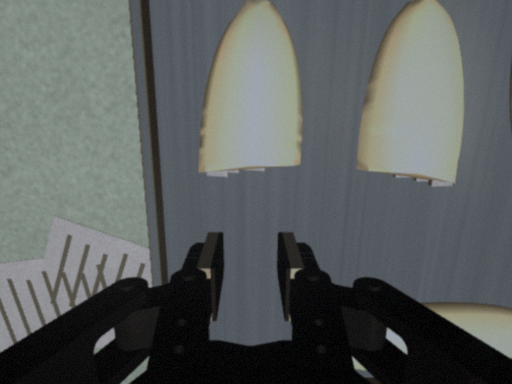

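View pics/s1.png

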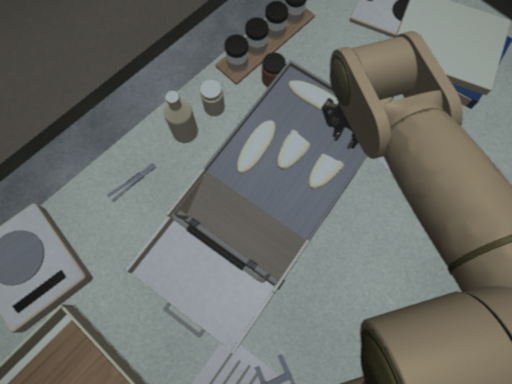

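The wrist view shows the fingers (cols 215 and 287) centred behind the first piece's snapped end (cols 200–300, row 170). They are clear of whole_b.

Emit:
jog_arm:
  rows:
    - [[0,0,0.11,0,0,0],[0,0,0.2,0,0,0],[0,0,0.213,0,0,0],[0,0,0.213,0,0,0],[0.05,0,0.213,0,0,0],[0.1,0,0.213,0,0,0],[0.15,0,0.213,0,0,0],[0.2,0,0.213,0,0,0]]

```text
time_s: 3.42
eef_pos: [501.8, -122.5, 219.5]
ee_rot: [0.001, 0.645, 0.764, 0.0]
force: [-0.4, -0.1, 0.3]
grip_width: 0.3
```

Emit:
jog_arm:
  rows:
    - [[0.08,0,0,0,0,0],[0.16,0,0,0,0,0],[0.24,0,0,0,0,0],[0.32,0,0,0,0,0],[0.4,0,0,0,0,0],[0.48,0,0,0,0,0],[0.56,0,0,0,0,0],[0.64,0,0,0,0,0]]

```text
time_s: 4.08
eef_pos: [485.4, -27.5, 218.8]
ee_rot: [-0.0, 0.645, 0.764, -0.0]
force: [0.5, -0.7, 0.6]
grip_width: 0.298
```

```bash
python3 -c "
from h import *
go(st(-79,3,219))
cv2.imwrite('pics/w2.png',capture('wrist')[:,:,::-1])"
```

```text
t 4.08 st [-79.1 -90.  218.8] F [ 0.5 -0.7  0.6] shift [ 0.62   0.007 -0.001] turn [-0.    -0.     0.006]
```

View pics/w2.png

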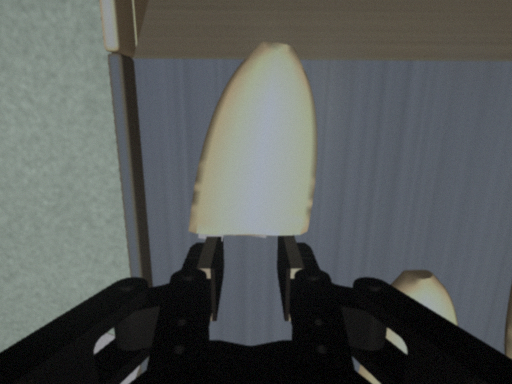

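The piece is being pushed squarely: its snapped end is against the fingers (row 235) and its tip is at the deck edge (row 45). I'll keep going over the edge.

Emit:
jog_arm:
  rows:
    - [[0.08,0,0,0,0,0],[0.16,0,0,0,0,0],[0.24,0,0,0,0,0],[0.32,0,0,0,0,0],[0.4,0,0,0,0,0],[0.48,0,0,0,0,0],[0.56,0,0,0,0,0],[0.62,0,0,0,0,0]]

```text
time_s: 4.8
eef_pos: [469.8, 64.4, 218.8]
ee_rot: [-0.0, 0.645, 0.764, 0.0]
force: [-0.3, 1.0, 0.5]
grip_width: 0.299
```

```bash
python3 -c "
from h import *
go(st(4,-219,219))
cv2.imwrite('pics/w3.png',capture('wrist')[:,:,::-1])"
```

```text
t 4.8 st [-80.1   3.2 218.8] F [-0.3  1.   0.5] shift [-1.487e+00  5.450e-01 -1.000e-03] turn [-0.    -0.     0.007]
```

View pics/w3.png

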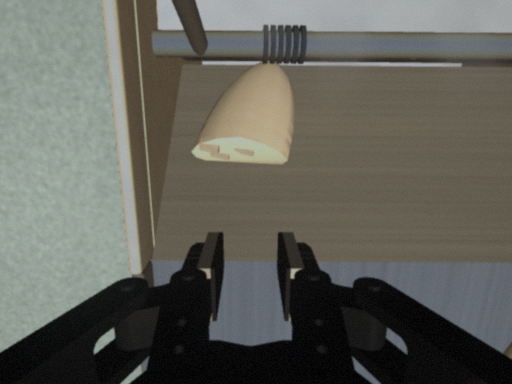

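The first piece has slid down the chute (snapped end around (240,155)). Next I lift, go back, and get behind the second piece.

Emit:
jog_arm:
  rows:
    - [[0,0,-0.2,0,0,0],[-0.1,0.05,-0.4,0,0,0],[-0.3,0.2,-0.4,0,0,0],[-0.5,0.4,-0.4,0,0,0],[-0.75,0.545,-0.4,0,0,0],[-1,0.545,-0.4,0,0,0],[-1,0.545,-0.4,0,0,0]]

```text
time_s: 5.43
eef_pos: [577.0, -77.0, 277.2]
ee_rot: [-0.0, 0.647, 0.762, -0.001]
force: [-0.4, -1.0, -1.4]
grip_width: 0.3
```

Emit:
jog_arm:
  rows:
    - [[-0.2,0,0,0,0,0.006],[-0.4,0,0,0,0,0.006],[-0.48,0,0,0,0,0.006],[-0.48,0,0.1,0,0,0.006],[-0.48,0,0.2,0,0,0.006],[-0.48,0,0.2,0,0,0.006]]

```text
time_s: 5.93
eef_pos: [587.0, -141.8, 245.9]
ee_rot: [-0.003, 0.649, 0.761, -0.001]
force: [-0.4, 0.0, -0.6]
grip_width: 0.3
```

```bash
python3 -c "
from h import *
go(st(4,-219,219))
cv2.imwrite('pics/w4.png',capture('wrist')[:,:,::-1])"
```

```text
t 5.93 st [   3.1 -218.8  245.9] F [-0.4  0.  -0.6] shift [-0.002  0.007  0.179] turn [-0.003 -0.002  0.   ]
```

View pics/w4.png

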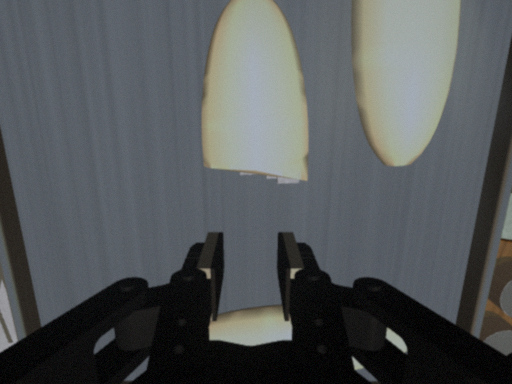

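The second piece's snapped end is at row 170, cols 203–307, centred on the fingers. Whole_b's edge (row 305) is behind the tips, so I'll descend slightly forward.

Emit:
jog_arm:
  rows:
    - [[0.04,0,0.06,0,0,0],[0.05,0,0.14,0,0,0],[0.05,0,0.178,0,0,0],[0.05,0,0.178,0,0,0],[0.1,0,0.178,0,0,0],[0.15,0,0.178,0,0,0],[0.2,0,0.178,0,0,0],[0.25,0,0.178,0,0,0]]

```text
time_s: 6.65
eef_pos: [582.0, -104.2, 222.7]
ee_rot: [0.0, 0.649, 0.761, 0.0]
force: [0.3, -0.7, 0.8]
grip_width: 0.3
```

Emit:
jog_arm:
  rows:
    - [[0.08,0,0,0,0,0],[0.16,0,0,0,0,0],[0.24,0,0,0,0,0],[0.32,0,0,0,0,0],[0.4,0,0,0,0,0],[0.48,0,0,0,0,0],[0.54,0,0,0,0,0]]

```text
time_s: 7.23
eef_pos: [568.9, -23.6, 222.2]
ee_rot: [-0.0, 0.649, 0.761, 0.0]
force: [0.8, -0.4, 0.5]
grip_width: 0.304
```

```bash
python3 -c "
from h import *
go(st(4,3,219))
cv2.imwrite('pics/w5.png',capture('wrist')[:,:,::-1])"
```

```text
t 7.23 st [  3.9 -99.3 222.2] F [ 0.8 -0.4  0.5] shift [0.682 0.002 0.021] turn [-0.    -0.     0.001]
```

View pics/w5.png

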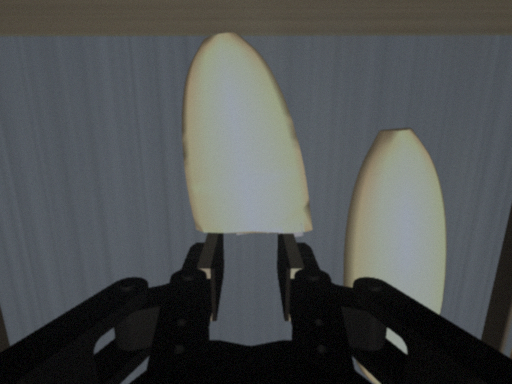

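The piece is aligned on the fingers with its tip at the deck edge, and whole_a (col 400) is undisturbed. Continuing.

Emit:
jog_arm:
  rows:
    - [[0.08,0,0.01,0,0,0],[0.16,0,0.01,0,0,0],[0.24,0,0.01,0,0,0],[0.32,0,0.01,0,0,0],[0.4,0,0.01,0,0,0],[0.5,0,0.01,0,0,0],[0.6,0,0.01,0,0,0],[0.68,0,0.01,0,0,0]]

```text
time_s: 7.95
eef_pos: [552.7, 77.2, 220.7]
ee_rot: [-0.0, 0.649, 0.761, 0.0]
force: [-0.3, -0.1, -0.2]
grip_width: 0.299
```

```bash
python3 -c "
from h import *
go(st(0,160,330))
cv2.imwrite('pics/w6.png',capture('wrist')[:,:,::-1])"
```

```text
t 7.95 st [  3.8   2.8 220.7] F [-0.3 -0.1 -0.2] shift [ 1.048 -0.024 -0.728] turn [ 0.    -0.     0.001]
```

View pics/w6.png

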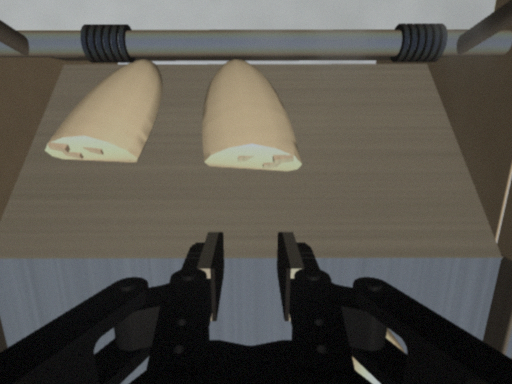

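Both pieces rest on the chute against the flap (around (105,120) and (248,120)). Now up and over behind the bail.

Emit:
jog_arm:
  rows:
    - [[0,0,-0.25,0,0,0],[0,0,-0.5,0,0,0],[0.0,0,-0.75,0,0,0],[0.15,0,-0.87,0,0,0],[0.4,-0.02,-0.87,0,0,0],[0.65,-0.02,-0.87,0,0,0],[0.9,-0.02,-0.87,0,0,0],[1,-0.02,-0.87,0,0,0]]

```text
time_s: 8.67
eef_pos: [525.1, 226.9, 351.3]
ee_rot: [-0.0, 0.648, 0.762, 0.0]
force: [-0.2, -1.0, 0.0]
grip_width: 0.299
```

Emit:
jog_arm:
  rows:
    - [[0.08,0,0,0,0,0],[0.08,0,0,0,0,0],[0.08,0,0,0,0,0]]

```text
time_s: 8.92
eef_pos: [524.6, 234.6, 351.0]
ee_rot: [0.0, 0.649, 0.761, -0.0]
force: [0.4, -0.8, -0.6]
grip_width: 0.298
```

```bash
python3 -c "
from h import *
go(st(0,162,255))
cv2.imwrite('pics/s7.png',capture('side')[:,:,::-1])
cv2.imwrite('pics/w7.png',capture('wrist')[:,:,::-1])"
```

```text
t 8.92 st [  0.8 162.6 351. ] F [ 0.4 -0.8 -0.6] shift [-0.004 -0.005  0.64 ] turn [-0.  0.  0.]
```

View pics/s7.png

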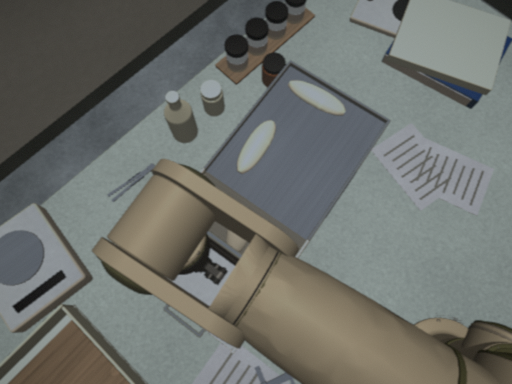

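View pics/w7.png

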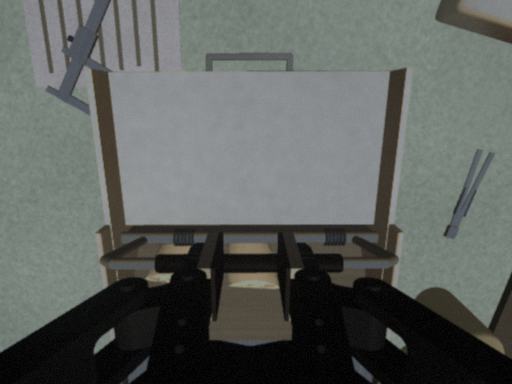

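```bash
python3 -c "
from h import *
s=ctrl.sense();c=calibration('wrist');M=c['mount'];f=192/np.tan(np.radians(c['fov_y']/2))
q=s['ee_rot'];R=Ro.from_quat([q[1],q[2],q[3],q[0]])
def pw(w):
    t=R.inv().apply(np.array(w)-s['eef_pos']);k=np.linalg.inv(M)@np.r_[t,1];return (k[:2]/k[2]*f+[c['cx'],c['cy']]).round()
print('tcp',pw(s['eef_pos']))
for p in((0,125,287),(65,125,287),(-65,125,287),(0,100,190),(129,124,209),(-129,124,209),(129,260,209),(-129,260,209)): print(p,pw(st(*p)))
"
```

```text
tcp [251. 249.]
(0, 125, 287) [249. 257.]
(65, 125, 287) [342. 257.]
(-65, 125, 287) [156. 257.]
(0, 100, 190) [249. 235.]
(129, 124, 209) [388. 219.]
(-129, 124, 209) [110. 219.]
(129, 260, 209) [407.  62.]
(-129, 260, 209) [91. 62.]
```

Wrist view: the bar is at row 263, where 257 was predicted, so my frame is about 4–5 mm too far in +y. There is still ample clearance to go down behind the bar.

Emit:
jog_arm:
  rows:
    - [[0,0,0.15,0,0,0],[0,0,0.3,0,0,0],[0,0,0.45,0,0,0],[0,0,0.6,0,0,0],[0,0,0.7,0,0,0],[0,0,0.7,0,0,0],[0,0,0.7,0,0,0]]

```text
time_s: 9.6
eef_pos: [524.7, 234.0, 246.3]
ee_rot: [-0.0, 0.649, 0.761, -0.0]
force: [-0.2, 1.4, 0.5]
grip_width: 0.303
```

Emit:
jog_arm:
  rows:
    - [[-0.05,0,0,0,0,0],[-0.1,0,0,0,0,0],[-0.15,0,0,0,0,0],[-0.2,0,0,0,0,0],[-0.25,0,0,0,0,0],[-0.25,0,0,0,0,0]]

```text
time_s: 10.1
eef_pos: [530.7, 196.6, 246.4]
ee_rot: [0.0, 0.649, 0.761, 0.0]
force: [-0.5, 0.7, 0.4]
grip_width: 0.302
```

```bash
python3 -c "
from h import *
go(st(0,50,245))
cv2.imwrite('pics/w8.png',capture('wrist')[:,:,::-1])"
```

```text
t 10.1 st [  0.9 124.2 246.4] F [-0.5  0.7  0.4] shift [-0.495 -0.006  0.01 ] turn [ 0.  0. -0.]
```

View pics/w8.png

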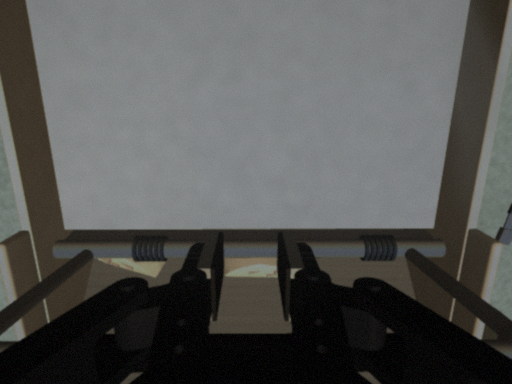

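Emit:
jog_arm:
  rows:
    - [[-0.06,0,0,0,0,0],[-0.12,0,0,0,0,0],[-0.18,0,0,0,0,0],[-0.24,0,0,0,0,0],[-0.24,0,0,0,0,0]]

```text
time_s: 10.57
eef_pos: [536.4, 160.7, 246.2]
ee_rot: [0.0, 0.649, 0.76, -0.0]
force: [-1.0, 3.0, 1.8]
grip_width: 0.301
```

```bash
python3 -c "
from h import *
go(st(0,50,245))
cv2.imwrite('pics/t9.png',cv2.resize(capture('top')[100:290,100:400,::-1],None,fx=2.5,fy=2.5))
cv2.imwrite('pics/w9.png',capture('wrist')[:,:,::-1])"
```

```text
t 10.57 st [  0.9  87.8 246.2] F [-1.   3.   1.8] shift [-0.252 -0.005  0.008] turn [-0.     0.    -0.001]
```

View pics/w9.png

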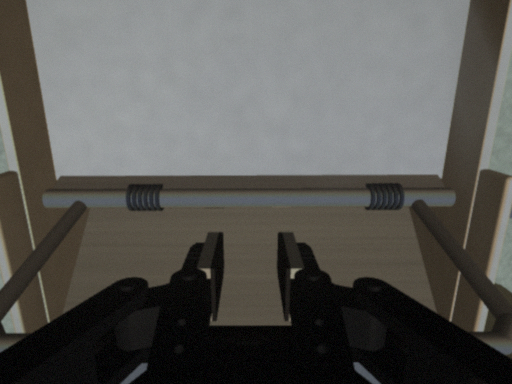

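View pics/t9.png

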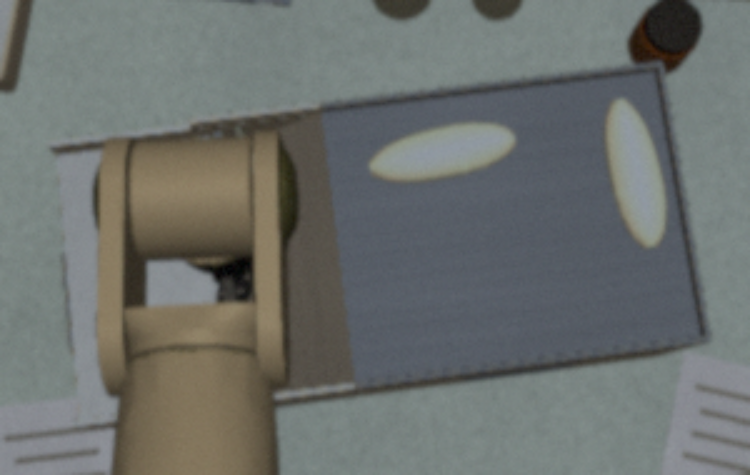

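Force is 3 N, so the bail is following and the flap is opening. I'll keep pulling to about 0.95 rad and hold.

Emit:
jog_arm:
  rows:
    - [[-0.06,0,0,0,0,0],[-0.12,0,0,0,0,0],[-0.18,0,0,0,0,0],[-0.24,0,0,0,0,0],[-0.24,0,0,0,0,0],[-0.24,0,0,0,0,0]]

```text
time_s: 11.17
eef_pos: [541.2, 126.7, 245.4]
ee_rot: [-0.001, 0.649, 0.761, -0.0]
force: [-2.7, 5.9, -1.9]
grip_width: 0.301
```

```bash
python3 -c "
from h import *
go(st(0,50,245))
cv2.imwrite('pics/w10.png',capture('wrist')[:,:,::-1])"
```

```text
t 11.17 st [2.000e-01 5.350e+01 2.454e+02] F [-2.7  5.9 -1.9] shift [-0.023 -0.001  0.003] turn [-0.002 -0.001  0.   ]
```

View pics/w10.png

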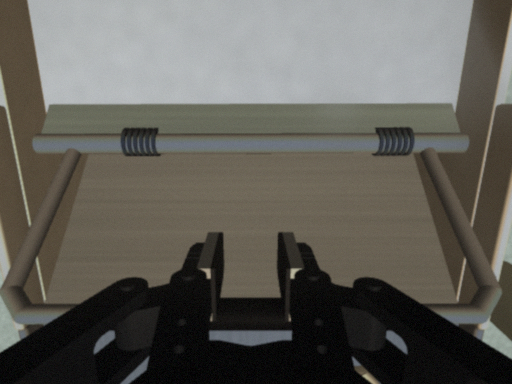

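Emit:
jog_arm:
  rows:
    - [[-0.02,0,0,0,0,0],[-0.03,0,0,0,0,0],[-0.03,0,0,0,0,0],[-0.03,0,0,0,0,0],[-0.03,0,0,0,0,0],[-0.03,0,0,0,0,0],[-0.03,0,0,0,0,0],[-0.03,0,0,0,0,0]]

```text
time_s: 11.88
eef_pos: [541.4, 123.6, 244.6]
ee_rot: [-0.002, 0.648, 0.761, -0.0]
force: [-2.4, 9.4, -7.3]
grip_width: 0.301
```

```bash
python3 -c "
from h import *
go(st(0,50,245))
cv2.imwrite('pics/w11.png',capture('wrist')[:,:,::-1])
cv2.imwrite('pics/s11.png',capture('side')[:,:,::-1])
s=ctrl.sense();c=calibration('wrist');M=c['mount'];f=192/np.tan(np.radians(c['fov_y']/2))
q=s['ee_rot'];R=Ro.from_quat([q[1],q[2],q[3],q[0]])
def pw(w):
    t=R.inv().apply(np.array(w)-s['eef_pos']);k=np.linalg.inv(M)@np.r_[t,1];return (k[:2]/k[2]*f+[c['cx'],c['cy']]).round()
for a in(.7,.8,.9,1.0): print(a,pw(st(0,96-100*np.sin(a-.25),190+100*np.cos(a-.25))))
print('lip',pw(st(0,96,115)),'shaft',pw(st(0,96,190)),pw(st(0,36,175)))
"
```

```text
t 11.88 st [ -0.   50.4 244.6] F [-2.4  9.4 -7.3] shift [-0.002  0.    -0.003] turn [-0.002 -0.002  0.001]
0.7 [251. 286.]
0.8 [251. 299.]
0.9 [251. 308.]
1.0 [251. 314.]
lip [251. 130.] shaft [251. 140.] [251. 224.]
```

View pics/w11.png

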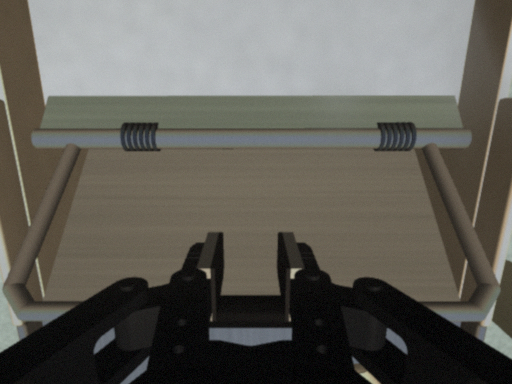

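View pics/s11.png

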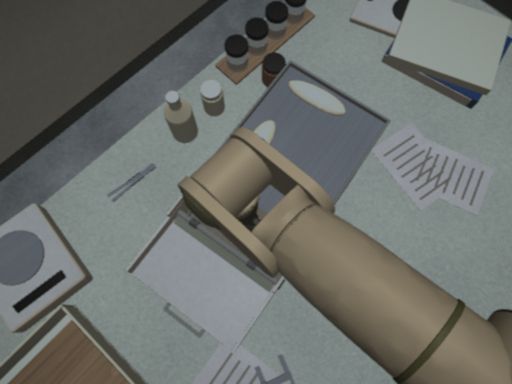

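The chute (rows 150–300) is empty with the flap at about 1.0 rad. I'll back off a few mm from the stop, hold for another second, then ease the bail back.

Emit:
jog_arm:
  rows:
    - [[0.02,0,0,0,0,0],[0.03,0,0,0,0,0],[0.03,0,0,0,0,0],[0.03,0,0,0,0,0],[0.03,0,0,0,0,0],[0.03,0,0,0,0,0],[0.03,0,0,0,0,0],[0.03,0,0,0,0,0]]

```text
time_s: 12.65
eef_pos: [541.5, 126.9, 246.0]
ee_rot: [-0.0, 0.649, 0.761, -0.0]
force: [-3.2, 5.3, 0.2]
grip_width: 0.301
```

Emit:
jog_arm:
  rows:
    - [[0,0,0,0,0,0],[0,0,0,0,0,0],[0,0,0,0,0,0],[0,0,0,0,0,0],[0,0,0,0,0,0],[0,0,0,0,0,0],[0,0,0,0,0,0],[0,0,0,0,0,0]]

```text
time_s: 13.32
eef_pos: [541.5, 126.9, 246.1]
ee_rot: [-0.0, 0.649, 0.761, -0.0]
force: [-1.2, 4.7, 0.2]
grip_width: 0.3
```

Emit:
jog_arm:
  rows:
    - [[0.06,0,0,0,0,0],[0.12,0,0,0,0,0],[0.18,0,0,0,0,0],[0.24,0,0,0,0,0],[0.3,0,0,0,0,0],[0.36,0,0,0,0,0],[0.42,0,0,0,0,0],[0.48,0,0,0,0,0]]

```text
time_s: 13.98
eef_pos: [530.0, 198.9, 245.7]
ee_rot: [-0.0, 0.649, 0.761, -0.0]
force: [-0.4, 1.8, -0.8]
grip_width: 0.298
```

Emit:
jog_arm:
  rows:
    - [[0.06,0,0,0,0,0],[0.12,0,0,0,0,0],[0.18,0,0,0,0,0],[0.23,0,0,0,0,0],[0.23,0,0,0,0,0]]

```text
time_s: 14.4
eef_pos: [524.6, 233.2, 246.1]
ee_rot: [0.0, 0.648, 0.761, 0.0]
force: [0.4, -0.1, 0.5]
grip_width: 0.296
```

```bash
python3 -c "
from h import *
go(st(0,162,350))
cv2.imwrite('pics/w12.png',capture('wrist')[:,:,::-1])"
```

```text
t 14.4 st [  0.7 161.3 246.1] F [ 0.4 -0.1  0.5] shift [ 0.005 -0.004 -0.692] turn [0.    0.    0.001]
```

View pics/w12.png

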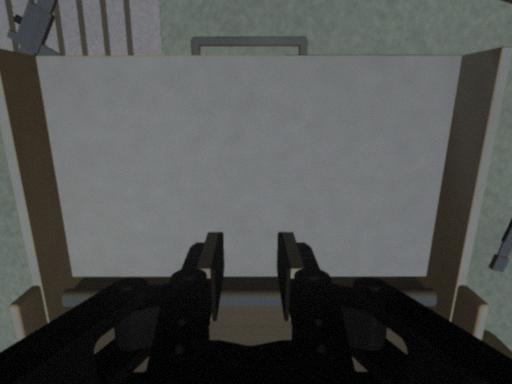

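Force is back to about 0, so the tool is free of the bail. Next, lift clear, back away, and check.

Emit:
jog_arm:
  rows:
    - [[0,0,-0.25,0,0,0],[0,0,-0.5,0,0,0],[0,0,-0.75,0,0,0],[0.2,-0.2,-0.8,0,0,0],[0.4,-0.4,-0.8,0,0,0],[0.6,-0.6,-0.8,0,0,0],[0.8,-0.8,-0.8,0,0,0],[1,-1,-0.8,0,0,0]]

```text
time_s: 15.12
eef_pos: [355.2, 354.0, 366.3]
ee_rot: [0.0, 0.649, 0.761, 0.0]
force: [0.2, 0.6, -0.7]
grip_width: 0.302
```

Emit:
jog_arm:
  rows:
    - [[0.2,-0.2,0,0,0,0],[0.4,-0.4,0,0,0,0],[0.6,-0.6,0,0,0,0],[0.8,-0.8,0,0,0,0],[0.8,-0.8,0,0,0,0],[0.8,-0.8,0,0,0,0]]

```text
time_s: 15.62
eef_pos: [217.9, 453.9, 366.3]
ee_rot: [0.0, 0.648, 0.762, 0.0]
force: [0.8, -0.0, 0.1]
grip_width: 0.297
```

```bash
python3 - <<'E'
from h import *
go(st(0,162,350))
im=capture('top')[:,:,::-1];s=capture('side')[:,:,::-1]
cv2.imwrite('pics/tF.png',im);cv2.imwrite('pics/sF.png',s)
o,ex,ey=load()
for n,a,b in(('top',cv2.imread('pics/top0.png'),im),('side',cv2.imread('pics/side0.png'),s)):
  for k,i in(('0',a),('F',b)):
    cs,_=cv2.findContours((i.min(2)>120).astype(np.uint8),cv2.RETR_EXTERNAL,cv2.CHAIN_APPROX_NONE)
    for c in cs:
        if 300<cv2.contourArea(c)<1000:
            w=inst(cast(n,c[:,0].mean(0),224))
            if abs(w[0])<129 and -330<w[1]<0: print(n,k,w.round(1),cv2.contourArea(c))
t=np.vstack([cv2.resize(x[110:280,110:400],(725,425))[:290] for x in(cv2.imread('pics/top0.png'),im)]);cv2.imwrite('pics/cmp.png',t)
t=np.hstack([x[50:350,110:400] for x in(cv2.imread('pics/side0.png'),s)]);cv2.imwrite('pics/cmps.png',cv2.resize(t,None,fx=1.35,fy=1.35))
E
```

```text
t 15.62 st [-267.5  427.6  366.3] F [ 0.8 -0.   0.1] shift [-1.777  1.777  0.109] turn [0.    0.    0.002]
top 0 [ -76.3 -152.5  224. ] 465.0
top 0 [   7.3 -152.6  224. ] 509.5
top 0 [  76.3 -114.3  224. ] 727.5
top 0 [  34.  -293.1  224. ] 752.5
top F [  76.2 -114.2  224. ] 732.5
top F [  33. -293.  224.] 757.5
side 0 [ -75.9 -148.9  224. ] 596.5
side 0 [   7.5 -149.7  224. ] 637.5
side 0 [  75.6 -110.8  224. ] 893.5
side 0 [  32.4 -290.5  224. ] 784.5
side F [  75.6 -110.8  224. ] 900.5
side F [  32.4 -290.5  224. ] 790.5
```

View pics/cmp.png

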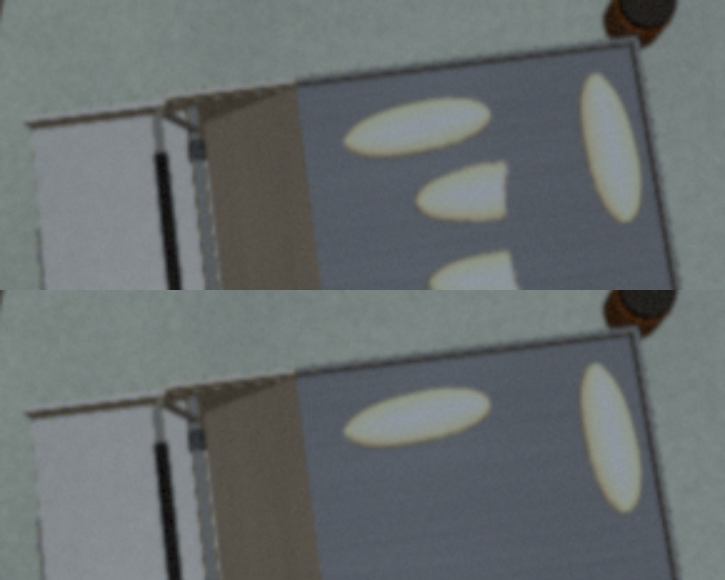

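View pics/cmps.png

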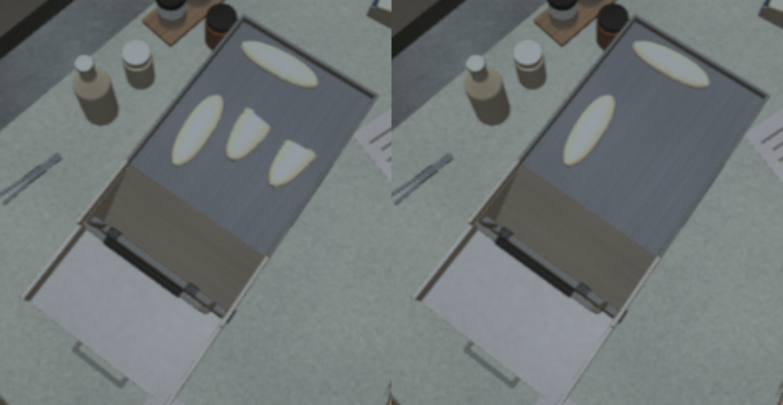

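The chute is empty, the bail is back at its shut position in both views, and the whole cuttlebones have moved by no more than about 1 mm. Handing in.

```bash
python3 -c "
from rig import order
print(order.finish_job())"
```

```text
the job is handed in; nothing more can be done
None
```

I pushed both broken pieces off the deck into the chute, one at a time. Then I hooked the bail, held the flap open at about 1.0 rad for roughly 2 s, and eased it back until it was shut. The job was handed in at about 15.7 s of the 48 s allowed.

**Last checks:**
- **Deck and chute:** both are clear of the broken pieces. I could not see into the closed bin, so I infer the pieces dropped in because the chute is empty and the flap is shut.
- **Flap:** the bail looks the same as in the first pictures, in both the top and side views.
- **Whole cuttlebones:** each measures within about 1 mm of where it started.
- **Forces:** the tool readings reached about 12 N, when the bail came near its open stop. The arm ended well clear of the station, touching nothing.

**One disagreement:** the wrist camera put the bail about 4–5 mm nearer the deck than my station frame predicted. I left clearance for that when hooking it, and it made no difference to the result.

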